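# Rock box lids to find the warped one and weigh its loose foot down

### The arm

A 6-joint arm with a two-finger parallel gripper is mounted at the origin on the work surface. World frame = base frame: x ahead of the robot, y to its left, z up, the work surface at z = 0. Lengths are in m, angles in rad, forces in N, time in s.
With the tool pointing down it reaches from about 0.325 to 0.85 m from the base axis. Payload 4.4 kg.
Tool frame: the origin (TCP) lies at the very end of the fingers, on their centre line; the grasp point (between the pads) lies 19 mm behind it (manip.grip_depth is the distance from the TCP to the grasp point, in m); z points along the fingers, y is the direction in which the jaws open and shut (so a half turn about z gives the same grasp; the last joint's range is limited). The gripper opens to 94 mm and grips with 3 to 60 N. Pads are 16 mm wide; open, the fingers measure 119 mm over their backs; the gripper's body (75 mm by 177 mm) begins 78 mm behind the grasp point.
Start: joints at [-1.482, 0.207, 1.542, -0, 1.393, -0.15], TCP at [0.137, -0.559, 0.205] pointing down, gripper open.
Joint ranges: [-2.73, 2.73], [-0.86, 2.22], [0.23, 2.46], [-1.11, 4.25], [0.08, 2.63], [-2.82, 2.82]. Speed limits (rad/s): [2.79, 2.79, 3.14, 3.14, 3.14, 3.14].

### API

Orientations are given as a unit quaternion [w, x, y, z].
In Python, from station import manip gives the robot as it stands.
- The arm moves only by the tool drive_tool, never from a script. Its argument "increments" is a list of rows, each a list of 7 numbers: the turn, a rotation vector about the world's x, y, z in degrees, then the shift along the world's x, y, z in mm, then the closure, from 0 (fully open) to 1 (shut). In form: [[rx, ry, rz, dx, dy, dz, gripper], ...]. A call has 1 to 5 rows; each row is the pose to reach, as a shift and turn from the pose measured when the call began; what a row does not reach only later rows make up. A row lasts 1/8 s, in which the tool goes at most 62.5 mm and 10.7 degrees, less where a joint would pass 70% of its speed; a pose out of reach is approached as far as the arm can. A call with a gripper value outside its range is refused whole. The fingers move at their own pace and stop on an object; the grip force is fixed at half the most. Time passes only in rows, so rows that repeat a pose let the fingers close. It gives the time, the measured TCP pose, the force and the opening at its end, in the units of the state.
- manip.sense(): the state, without advancing time (a new reading comes with each control period).
- manip.grab_frame(name): name is "scene" or "top" or "wrist"; returns the picture (400x640x3 uint8, blue, green, red); there is no depth.
- manip.calibration(name): a dict with "mtx" (3x3 intrinsics, pixels), "cam_to_world" (4x4, takes a point from camera to world coordinates). Camera axes: x right, y down, z forward; pixel columns grow to the right and rows downward; lengths in m; the calibration is good to about 2 mm. The wrist camera is an equidistant fisheye: a pixel r from the principal point sees the ray r / f radians off the axis. A picture is of the moment at which its call begins: read the wrist's pose just before it. calibration takes no time and is no camera call; for the wrist camera it gives the pose at the moment of the call.
- manip.job_done(): hands the job in, once; it reports no verdict.
The state is a dict: "clock": time; "joint_positions": joint angles; "joint_velocities": joint speeds; "joint_efforts": joint torques, N m; "tcp_pos": TCP position; "orientation": TCP orientation; "force": force on the tool from outside, world axes, zero at the start; "torque": the same for the moment, N m; "gripper_width": finger opening in m.
Only numpy, scipy, OpenCV 4.12 (cv2) and the standard library are available. Lean on these libraries where they do the work, as an engineer would, in place of code of your own. Each camera call takes 0.05 s, during which the arm holds its last target.

### The job

One of the three wooden box lids on the stone plate is warped and stands on only three of its four feet. Rock the lids with gentle fingertip presses until you have felt the bad one tip onto its loose foot, then stand the steel weight upright on that lid so that the loose foot stays down on the plate, and let go. Do not lean hard on the lids or drop the weight, leave all three lids in their places, and do not knock the other things about.

Things in the scene. Friction and masses are not known exactly. Their poses are not given: they have to be found in the camera images.
- plate: fixed white stone surface plate, 220 (own x) by 500 (own y) mm and 25 mm thick, lying flat on the table; origin at the centre of its underside, so its top is 25 mm above the origin
- lid_a: one of three look-alike loose dark wood lids, 0.17 to 0.3 kg, level on the plate: board 110 by 110 mm, top face 16 mm above the origin, on four 12 mm rubber feet centred 45 mm from the middle along own x and y; mid-top a round brass knob, 20 mm in diameter, 16 to 36 mm above the origin. Origin: centre, level with the soles; z up through the knob
- lid_b: a lid like lid_a in size, look and frame. Good lids stand firm under a press anywhere between their four feet (a press outside the feet would tip any lid). One lid of the three is warped: one foot, at any corner, hangs 6 mm off the plate, though at rest the lid stands level on the other three
- lid_c: a lid like lid_a in size, look and frame. The warped lid, pressed with 1 to 2 N near the hanging foot, or 40 mm out from the middle towards an edge beside that foot (this spot sinks 2 mm), tips by about 0.09 rad until the foot meets the plate; let go, it tips back. More than 25 N onto the plate harms a lid
- glue: white glue bottle with an orange cap, loose, 44 mm in diameter and 100 mm high, a bystander; origin at the centre of its underside
- paint: green glass paint jar with a white cap, loose, 48 mm in diameter and 50 mm high, a bystander; origin at the centre of its underside
- cup: blue ceramic cup, loose, 68 mm in diameter and 80 mm high, a bystander; origin at the centre of its underside
- weight: plain steel cylinder with a blue band near its foot, loose, standing upright on the table: 34 mm in diameter, 60 mm high, about 0.43 kg; origin at the centre of its underside, z up. Set anywhere on a lid where a press would tip it, it keeps it tipped and stays standing
Mind the look-alikes: they are no part of the job. Leave any blue or green look-alike of the lid_b alone.

How it is judged:
By the outcome, as a careful person would: the job done as asked, in the order asked, and still so for the second after the job is handed in, with the robot touching nothing.
It also fails if it takes over 72 s, if anything falls off the work surface, if the arm or the gripper's body presses on something with over 40 N, if the wrist force passes 120 N, or if a joint passes its speed limit or range.

## Working session

There is one attempt and no reset: what is moved stays moved. The work goes in short steps, Python scripts to look and compute and a tool call to move; the robot and the scene stay as the last step left them, time stands still between calls to the robot, and variables do not carry over. Pictures are saved under pics/ and viewed, and the job is handed in when it is done.

Besides the shell and the picture viewer there is one more tool, called as a command line: name --pt "numbers of a row" for each row, then --argument value for the rest. drive_tool: Moves the arm, as the interface text tells. Its arguments: {"type":"object","properties":{"increments":{"type":"array"}},"required":["increments"]}

```bash
mkdir -p pics; ls
python3 - <<'E'
from station import manip
import cv2
s=manip.sense(); print(s['clock'],s['tcp_pos'],s['orientation'],s['force'],s['gripper_width'],manip.grip_depth)
for n in ('scene','top'):
    cv2.imwrite(f'pics/{n}0.png',manip.grab_frame(n))
    c=manip.calibration(n);print(n,c['mtx'],c['cam_to_world'])
E
```

```text
pics
0.0 [ 0.13648618 -0.55776056  0.2043281 ] [-1.09987858e-03  9.92819746e-01  1.19614974e-01  2.25507466e-05] [-0.05891429 -0.09855012  0.37153895] 0.09393437123467833 0.0188
scene [[456.65864421   0.         316.39688784]
 [  0.         456.65864421 198.9912354 ]
 [  0.           0.           1.        ]] [[ 0.50978111  0.64719528 -0.56679933  1.2862134 ]
 [ 0.86013037 -0.39666545  0.32067471 -0.40835676]
 [-0.01729055 -0.65099523 -0.75888487  1.05606521]
 [ 0.          0.          0.          1.        ]]
top [[415.51594742   0.         323.44326238]
 [  0.         415.51594742 196.34831734]
 [  0.           0.           1.        ]] [[-0.01598036 -0.99673479  0.07914785  0.43353979]
 [-0.99985184  0.01542348 -0.00764229  0.03016965]
 [ 0.0063966  -0.07925825 -0.99683359  1.17355159]
 [ 0.          0.          0.          1.        ]]
```

View pics/scene0.png

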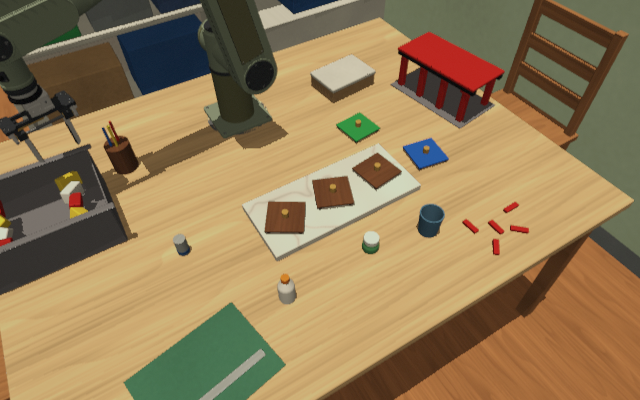

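View pics/top0.png

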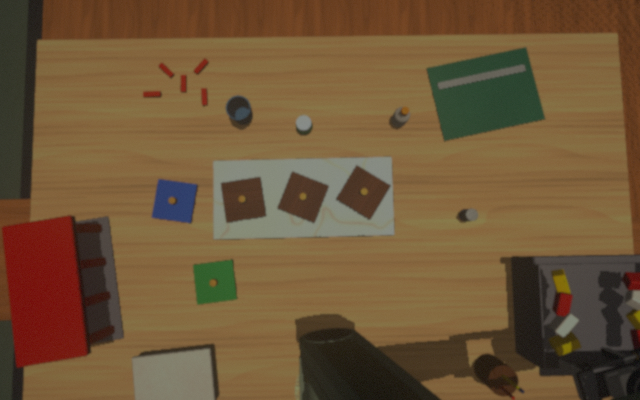

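Both views show three brown lids on the plate (top view ≈ (243,199), (303,197), (363,192)), the weight at (468,215), and the bystanders near the plate's far edge. I'll enlarge the crops next.

Run:
```python
import cv2
a=cv2.imread('pics/top0.png')
cv2.imwrite('pics/t1.png',cv2.resize(a[150:250,205:405],None,fx=4,fy=4,interpolation=cv2.INTER_CUBIC))
cv2.imwrite('pics/t2.png',cv2.resize(a[190:240,440:500],None,fx=8,fy=8,interpolation=cv2.INTER_CUBIC))
s=cv2.imread('pics/scene0.png')
cv2.imwrite('pics/s1.png',cv2.resize(s[140:260,240:430],None,fx=4,fy=4,interpolation=cv2.INTER_CUBIC))
cv2.imwrite('pics/s2.png',cv2.resize(s[225:265,160:210],None,fx=8,fy=8,interpolation=cv2.INTER_CUBIC))
```

```text
(no output)
```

View pics/t1.png

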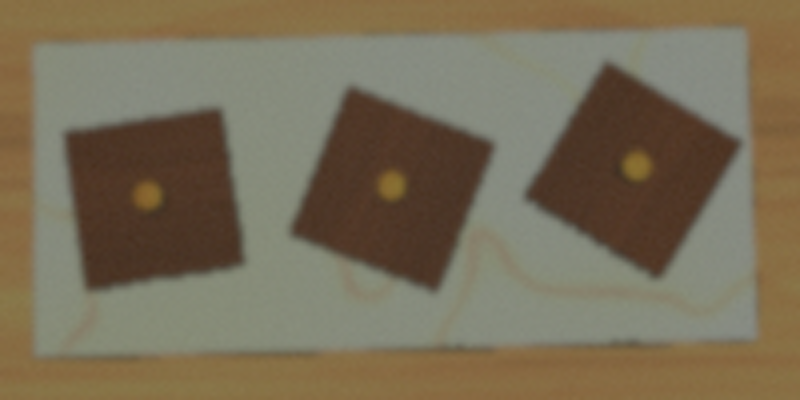

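View pics/t2.png

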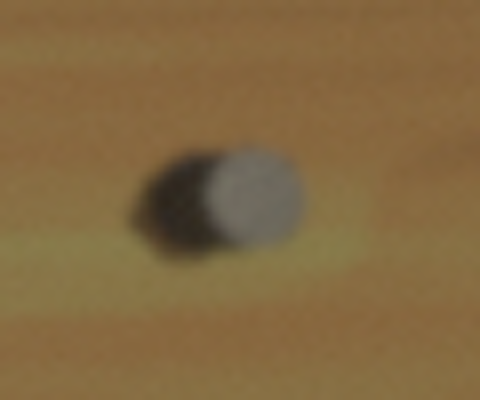

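View pics/s1.png

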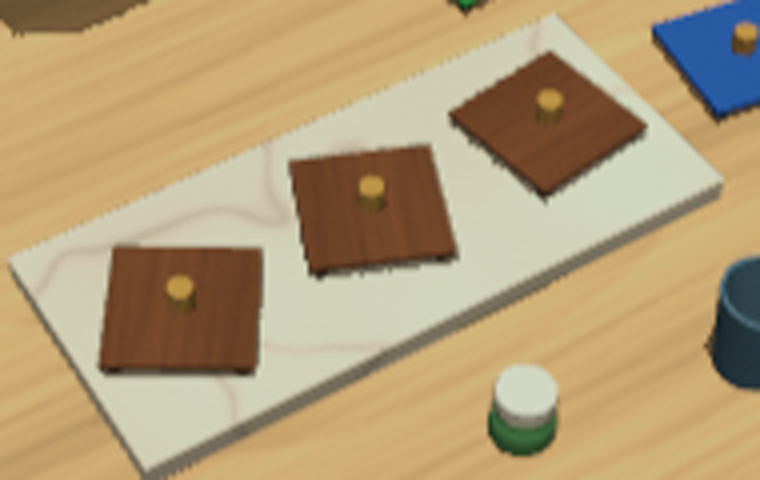

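View pics/s2.png

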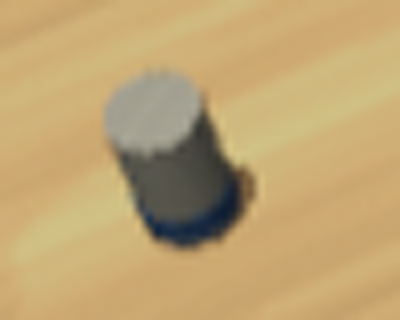

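```bash
cat > h.py <<'E'
import numpy as np
from station import manip
def ray(n,px,z):
    c=manip.calibration(n);K=c['mtx'];T=c['cam_to_world']
    px=np.atleast_2d(px).astype(float)
    d=np.c_[(px[:,0]-K[0,2])/K[0,0],(px[:,1]-K[1,2])/K[1,1],np.ones(len(px))]@T[:3,:3].T
    o=T[:3,3]; return (o+d*((z-o[2])/d[:,2])[:,None])
def proj(n,P):
    c=manip.calibration(n);K=c['mtx'];T=c['cam_to_world']
    q=(np.atleast_2d(P)-T[:3,3])@T[:3,:3]
    return q[:,:2]/q[:,2:]*K[0,0]+K[:2,2]
E
python3 - <<'E'
from h import *
np.set_printoptions(precision=4,suppress=True)
L=[[(66,132),(220,108),(244,265),(88,290)],[(350,86),(495,144),(438,292),(290,235)],[(606,62),(741,143),(658,278),(525,196)]]
kn=[(148,195),(391,185),(637,165)]
S=[[(548,52),(645,127),(545,194),(450,116)],[(430,146),(456,257),(313,272),(290,160)],[(262,248),(254,373),(102,369),(113,247)]]
sk=[(550,97),(372,184),(180,286)]
for i in range(3):
    for n,C,k,f in (('top',L,kn,(205,150)),('scene',S,sk,(240,140))):
        p=ray(n,np.array(C[i])/4+f,.041)[:,:2]; kk=ray(n,np.array(k[i])/4+f,.061)[0,:2]
        e=np.roll(p,-1,0)-p
        ang=np.degrees(np.arctan2(e[:,1],e[:,0]))%90
        print(i,n,'ctr',p.mean(0),'knob',kk,'len',np.linalg.norm(e,axis=1),'ang',ang)
print('weight',ray('top',[(440+255/8,190+197/8)],.06),ray('scene',[(179.1,239)],.06))
pl=ray('top',np.array([(33,44),(747,28),(757,342),(35,356)])/4+(205,150),.025);print('plate',pl)
print('cup etc',ray('top',[(239,110)],.08),ray('top',[(304,123)],.05),ray('top',[(402,113)],.1))
E
```

```text
0 top ctr [0.5179 0.2394] knob [0.5188 0.2401] len [0.1064 0.109  0.107  0.1092] ang [8.0727 8.386  8.2178 8.0442]
0 scene ctr [0.5248 0.2389] knob [0.5202 0.2431] len [0.1078 0.1069 0.1057 0.1077] ang [7.8725 8.804  8.2914 9.8936]
1 top ctr [0.5219 0.0765] knob [0.523  0.0772] len [0.1072 0.1084 0.1081 0.11  ] ang [67.2083 68.0717 68.0733 67.6153]
1 scene ctr [0.5297 0.0769] knob [0.5252 0.0794] len [0.1116 0.1043 0.1118 0.1076] ang [66.4979 66.2785 68.1858 66.2198]
2 top ctr [ 0.5327 -0.0873] knob [ 0.5339 -0.0884] len [0.1079 0.109  0.1064 0.1081] ang [57.8486 57.0881 57.3473 57.8984]
2 scene ctr [ 0.5401 -0.0878] knob [ 0.5367 -0.0867] len [0.1127 0.1053 0.1105 0.1089] ang [57.4354 56.7549 59.3375 58.004 ]
weight [[ 0.4666 -0.3761  0.06  ]] [[ 0.4712 -0.3748  0.06  ]]
plate [[ 0.6283  0.3269  0.025 ]
 [ 0.6322 -0.1714  0.025 ]
 [ 0.4135 -0.172   0.025 ]
 [ 0.4119  0.3244  0.025 ]]
cup etc [[0.7561 0.2444 0.08  ]] [[0.7259 0.0718 0.05  ]] [[ 0.736  -0.1887  0.1   ]]
```

Measurements agree to a few mm, and the sizes come out right. I'll close the fingers and go to lid 3 (right-hand, centre ≈ 0.535, −0.087) for the first press.

drive_tool --pt "0 0 0 38 44 0 1" --pt "0 0 0 76 88 0 1" --pt "0 0 0 114 132 0 1" --pt "0 0 0 152 176 0 1" --pt "0 0 0 190 220 0 1"

```text
clock: 0.72
tcp_pos: [0.3273, -0.336, 0.204]
orientation: [-0.001, 0.993, 0.119, 0.0]
force: [0.6, -0.0, 0.2]
gripper_width: 0.0479
```

drive_tool --pt "0 0 0 36 42 -10 1" --pt "0 0 0 72 84 -25 1" --pt "0 0 0 108 126 -40 1" --pt "0 0 0 144 168 -60 1" --pt "0 0 0 180 210 -80 1"

```text
clock: 1.35
tcp_pos: [0.508, -0.1244, 0.1233]
orientation: [-0.001, 0.993, 0.119, -0.0]
force: [0.1, -0.5, 0.8]
gripper_width: 0.0007
```

drive_tool --pt "0 0 0 5 3 -40 1" --pt "0 0 0 5 3 -65 1" --pt "0 0 0 5 3 -75 1" --pt "0 0 0 5 3 -76 1" --pt "0 0 0 5 3 -76 1"

```text
clock: 1.98
tcp_pos: [0.5139, -0.1221, 0.0484]
orientation: [-0.001, 0.993, 0.119, 0.001]
force: [0.8, -0.3, -0.1]
gripper_width: 0.0003
```

Run:
```python
from station import manip
import cv2
cv2.imwrite('pics/w1.png',manip.grab_frame('wrist'));cv2.imwrite('pics/sc1.png',cv2.resize(manip.grab_frame('scene')[100:270,200:460],None,fx=3,fy=3))
print(manip.sense()['force'],manip.sense()['tcp_pos'])
```

```text
[ 0.5720083  -0.3132598   0.39391148] [ 0.514065   -0.12210571  0.04865265]
```

View pics/w1.png

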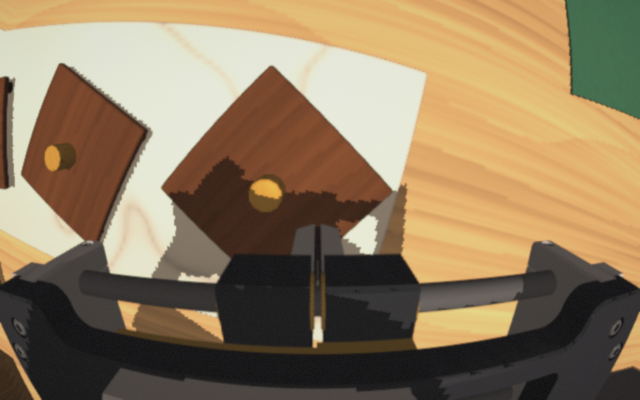

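View pics/sc1.png

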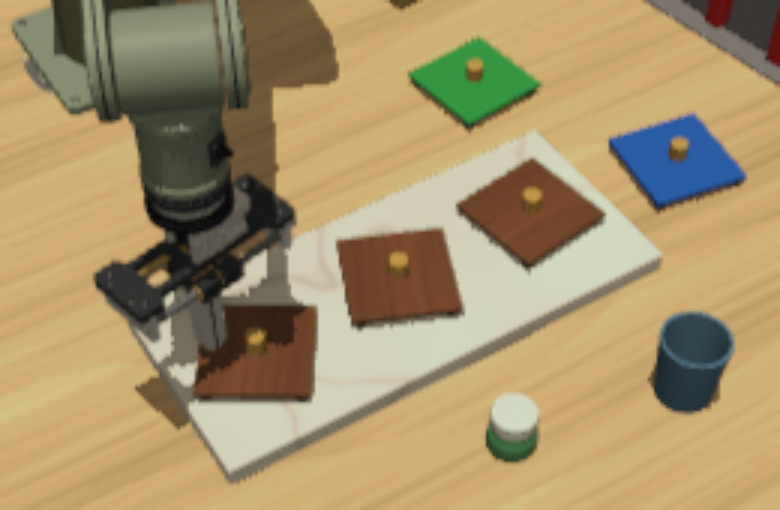

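The finger hovers over the middle of lid 3's edge, clear of the knob. I'll lower in small steps.

drive_tool --pt "0 0 0 0 0 -4 1" --pt "0 0 0 0 0 -6 1" --pt "0 0 0 0 0 -6 1"

```text
clock: 2.45
tcp_pos: [0.5139, -0.1221, 0.0425]
orientation: [-0.001, 0.993, 0.119, 0.001]
force: [-0.6, 0.7, 0.2]
gripper_width: 0.0001
```

drive_tool --pt "0 0 0 0 0 -1 1" --pt "0 0 0 0 0 -1 1"

```text
clock: 2.7
tcp_pos: [0.5138, -0.122, 0.0414]
orientation: [-0.001, 0.993, 0.119, 0.001]
force: [-0.1, -0.6, 0.7]
gripper_width: 0.0001
```

drive_tool --pt "0 0 0 0 0 -1 1" --pt "0 0 0 0 0 -1 1"

```text
clock: 2.95
tcp_pos: [0.5139, -0.122, 0.0413]
orientation: [-0.001, 0.993, 0.119, 0.001]
force: [-2.0, 0.4, 6.0]
gripper_width: 0.0005
```

Lid 3 is firm on this side (6 N, no sinking). Next is the opposite edge.

drive_tool --pt "0 0 0 0 0 32 1" --pt "0 0 0 22 35 35 1" --pt "0 0 0 43 69 32 1" --pt "0 0 0 43 69 6 1" --pt "0 0 0 43 69 2 1"

```text
clock: 3.58
tcp_pos: [0.5551, -0.0521, 0.0414]
orientation: [-0.001, 0.993, 0.12, -0.001]
force: [-1.6, 0.5, 0.3]
gripper_width: 0.0004
```

drive_tool --pt "0 0 0 0 0 0 1" --pt "0 0 0 0 0 0 1"

```text
clock: 3.82
tcp_pos: [0.5554, -0.0526, 0.042]
orientation: [-0.001, 0.993, 0.119, -0.001]
force: [-0.2, -0.1, -0.4]
gripper_width: 0.0005
```

drive_tool --pt "0 0 0 0 0 -1 1" --pt "0 0 0 0 0 -1 1"

```text
clock: 4.08
tcp_pos: [0.5557, -0.053, 0.0414]
orientation: [-0.001, 0.993, 0.119, -0.0]
force: [0.8, 0.0, 0.2]
gripper_width: 0.0004
```

drive_tool --pt "0 0 0 0 0 -1 1" --pt "0 0 0 0 0 -1 1"

```text
clock: 4.32
tcp_pos: [0.5557, -0.053, 0.0413]
orientation: [-0.001, 0.993, 0.119, -0.0]
force: [-2.7, 1.0, 4.6]
gripper_width: 0.0003
```

Lid 3 is firm on both sides, so it is good. Next is the middle lid, near edge spot (0.509, 0.041).

drive_tool --pt "0 0 0 0 0 35 1" --pt "0 0 0 -23 47 35 1" --pt "0 0 0 -47 94 32 1" --pt "0 0 0 -47 94 6 1" --pt "0 0 0 -47 94 2 1"

```text
clock: 4.95
tcp_pos: [0.5069, 0.0416, 0.0419]
orientation: [-0.001, 0.993, 0.12, -0.002]
force: [-0.5, -0.5, -0.8]
gripper_width: 0.0007
```

drive_tool --pt "0 0 0 0 0 0 1" --pt "0 0 0 0 0 0 1"

```text
clock: 5.2
tcp_pos: [0.5078, 0.0411, 0.0425]
orientation: [-0.001, 0.993, 0.119, -0.002]
force: [0.3, -0.4, -0.7]
gripper_width: 0.0007
```

drive_tool --pt "0 0 0 0 0 -1 1" --pt "0 0 0 0 0 -1 1"

```text
clock: 5.45
tcp_pos: [0.5083, 0.0407, 0.0419]
orientation: [-0.001, 0.993, 0.119, -0.001]
force: [-0.5, 0.6, 0.9]
gripper_width: 0.0003
```

drive_tool --pt "0 0 0 0 0 -1 1" --pt "0 0 0 0 0 -1 1"

```text
clock: 5.7
tcp_pos: [0.5085, 0.0406, 0.0413]
orientation: [-0.001, 0.993, 0.119, -0.001]
force: [-0.7, 0.4, 1.7]
gripper_width: 0.0004
```

drive_tool --pt "0 0 0 0 0 -1 1" --pt "0 0 0 0 0 -1 1"

```text
clock: 5.95
tcp_pos: [0.5086, 0.0406, 0.0412]
orientation: [-0.001, 0.993, 0.119, -0.001]
force: [-3.2, 0.7, 7.8]
gripper_width: 0.0005
```

drive_tool --pt "0 0 0 0 0 -1 1" --pt "0 0 0 0 0 -1 1"

```text
clock: 6.2
tcp_pos: [0.5086, 0.0406, 0.0412]
orientation: [-0.001, 0.993, 0.119, -0.001]
force: [-2.9, 0.6, 8.6]
gripper_width: 0.0002
```

This side is firm. Next is the middle lid's other side.

drive_tool --pt "0 0 0 0 0 35 1" --pt "0 0 0 15 37 35 1" --pt "0 0 0 30 74 32 1" --pt "0 0 0 30 74 6 1" --pt "0 0 0 30 74 2 1"

```text
clock: 6.82
tcp_pos: [0.5365, 0.115, 0.0412]
orientation: [-0.001, 0.993, 0.12, -0.004]
force: [-3.4, 3.0, 10.4]
gripper_width: 0.0007
```

drive_tool --pt "0 0 0 0 0 0 1" --pt "0 0 0 0 0 0 1"

```text
clock: 7.08
tcp_pos: [0.5369, 0.1146, 0.0418]
orientation: [-0.001, 0.993, 0.119, -0.003]
force: [0.5, -0.6, 0.1]
gripper_width: 0.0004
```

drive_tool --pt "0 0 0 0 0 -1 1" --pt "0 0 0 0 0 -1 1"

```text
clock: 7.32
tcp_pos: [0.5374, 0.1142, 0.0413]
orientation: [-0.001, 0.993, 0.119, -0.002]
force: [0.9, -1.3, 0.6]
gripper_width: 0.0005
```

drive_tool --pt "0 0 0 0 0 -1 1" --pt "0 0 0 0 0 -1 1"

```text
clock: 7.58
tcp_pos: [0.5374, 0.1142, 0.0413]
orientation: [-0.001, 0.993, 0.119, -0.003]
force: [-2.5, 0.4, 5.8]
gripper_width: 0.0006
```

drive_tool --pt "0 0 0 0 0 -1 1" --pt "0 0 0 0 0 -1 1"

```text
clock: 7.82
tcp_pos: [0.5375, 0.1142, 0.0413]
orientation: [-0.001, 0.993, 0.119, -0.003]
force: [-3.6, -0.9, 5.6]
gripper_width: 0.0003
```

The middle lid is firm on both sides, with a 10 N touch on arrival, so I'll approach more softly. Next is the left lid at (0.526, 0.200).

drive_tool --pt "0 0 0 0 0 35 1" --pt "0 0 0 -5 43 35 1" --pt "0 0 0 -11 86 32 1" --pt "0 0 0 -11 86 15 1" --pt "0 0 0 -11 86 7 1"

```text
clock: 8.45
tcp_pos: [0.5252, 0.1996, 0.0466]
orientation: [-0.0, 0.993, 0.119, -0.004]
force: [-0.3, -0.1, -0.1]
gripper_width: 0.0003
```

drive_tool --pt "0 0 0 0 0 -2 1" --pt "0 0 0 0 0 -4 1" --pt "0 0 0 0 0 -4 1"

```text
clock: 8.82
tcp_pos: [0.5255, 0.199, 0.0426]
orientation: [-0.0, 0.993, 0.119, -0.004]
force: [-0.6, 0.5, 0.6]
gripper_width: 0.0005
```

drive_tool --pt "0 0 0 0 0 -1 1" --pt "0 0 0 0 0 -1 1"

```text
clock: 9.07
tcp_pos: [0.5258, 0.1989, 0.0419]
orientation: [-0.0, 0.993, 0.119, -0.004]
force: [0.2, -0.6, -0.3]
gripper_width: 0.0002
```

drive_tool --pt "0 0 0 0 0 -1 1" --pt "0 0 0 0 0 -1 1"

```text
clock: 9.32
tcp_pos: [0.5259, 0.1988, 0.041]
orientation: [-0.0, 0.993, 0.119, -0.003]
force: [0.3, 0.3, 0.7]
gripper_width: 0.0007
```

drive_tool --pt "0 0 0 0 0 -1 1" --pt "0 0 0 0 0 -1 1"

```text
clock: 9.57
tcp_pos: [0.5258, 0.1987, 0.04]
orientation: [-0.0, 0.993, 0.119, -0.004]
force: [-0.6, -1.0, 1.2]
gripper_width: 0.0008
```

drive_tool --pt "0 0 0 0 0 -1 1" --pt "0 0 0 0 0 -1 1"

```text
clock: 9.82
tcp_pos: [0.5257, 0.1985, 0.0392]
orientation: [-0.0, 0.993, 0.119, -0.004]
force: [-0.8, -1.7, 3.5]
gripper_width: 0.0006
```

It sinks 2 mm at about 1 N and then firms up, so the left lid is the warped one. I'll look at it while it's tipped.

drive_tool --pt "0 0 0 0 0 -1 1" --pt "0 0 0 0 0 -1 1"

```text
clock: 10.07
tcp_pos: [0.5258, 0.1985, 0.0389]
orientation: [-0.0, 0.993, 0.119, -0.004]
force: [-3.3, -3.1, 7.7]
gripper_width: 0.0007
```

Run:
```python
from station import manip
import cv2,numpy as np
a=manip.grab_frame('scene');cv2.imwrite('pics/sc2_raw.png',a);o=cv2.imread('pics/scene0.png')
f=lambda im:cv2.resize(im[140:200,340:410],None,fx=8,fy=8,interpolation=cv2.INTER_CUBIC)
cv2.imwrite('pics/sc2.png',f(a));cv2.imwrite('pics/sc2o.png',f(o))
cv2.imwrite('pics/w2.png',manip.grab_frame('wrist'))
```

```text
(no output)
```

View pics/sc2.png

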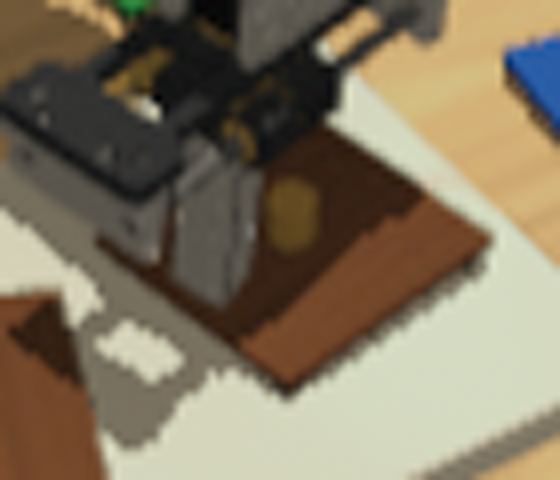

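View pics/sc2o.png

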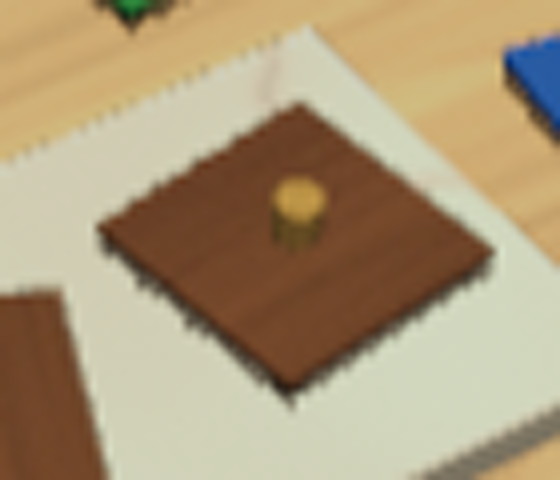

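View pics/w2.png

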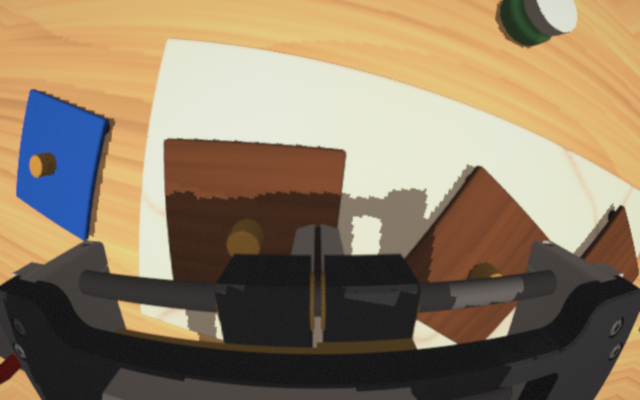

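The left lid corner in the scene view dropped from about (98,228) to (98,240) in the crop. That looks like the corner at −x,−y, so I'll confirm with a press there.

drive_tool --pt "0 0 0 0 0 12 1" --pt "0 0 0 -19 -1 12 1" --pt "0 0 0 -37 -1 10 1" --pt "0 0 0 -37 -1 7 1" --pt "0 0 0 -37 -1 4 1"

```text
clock: 10.8
tcp_pos: [0.4898, 0.1978, 0.0433]
orientation: [-0.0, 0.993, 0.119, -0.003]
force: [0.6, 0.4, 0.1]
gripper_width: 0.0005
```

Run:
```python
from h import *
c=np.array([.520,.240]);a=np.radians(8.2);ex=np.array([np.cos(a),np.sin(a)]);ey=np.array([-ex[1],ex[0]])
for i,j in((1,1),(1,-1),(-1,-1),(-1,1)):
    p=c+.055*(i*ex+j*ey); print(i,j,p,(proj('scene',[*p,.041])[0]-(340,140))*8)
s=manip.sense();print(s['tcp_pos'],s['force'])
```

```text
1 1 [0.5665931  0.30228228] [491.75671728 246.35960701]
1 -1 [0.58228228 0.1934069 ] [283.95364969 382.15289911]
-1 -1 [0.4734069  0.17771772] [ 87.426844   220.34472649]
-1 1 [0.45771772 0.2865931 ] [293.06342365  94.65894817]
[0.48984328 0.19781276 0.04328001] [0.57447717 0.35108769 0.10411036]
```

drive_tool --pt "0 0 0 0 0 -1 1" --pt "0 0 0 0 0 -2 1" --pt "0 0 0 0 0 -2 1"

```text
clock: 11.18
tcp_pos: [0.4902, 0.1978, 0.0412]
orientation: [-0.0, 0.993, 0.119, -0.003]
force: [0.3, -0.4, -0.2]
gripper_width: 0.0006
```

drive_tool --pt "0 0 0 0 0 -1 1" --pt "0 0 0 0 0 -1 1"

```text
clock: 11.42
tcp_pos: [0.4903, 0.1977, 0.0402]
orientation: [-0.0, 0.993, 0.119, -0.003]
force: [-0.1, 0.5, 0.5]
gripper_width: 0.0003
```

drive_tool --pt "0 0 0 0 0 -1 1" --pt "0 0 0 0 0 -1 1"

```text
clock: 11.68
tcp_pos: [0.4902, 0.1977, 0.0391]
orientation: [-0.0, 0.993, 0.119, -0.003]
force: [0.4, -0.7, 0.7]
gripper_width: 0.0004
```

drive_tool --pt "0 0 0 0 0 -1 1" --pt "0 0 0 0 0 -1 1"

```text
clock: 11.92
tcp_pos: [0.4902, 0.1977, 0.038]
orientation: [-0.0, 0.993, 0.119, -0.003]
force: [-0.1, -0.0, 0.3]
gripper_width: 0.0006
```

drive_tool --pt "0 0 0 0 0 -1 1" --pt "0 0 0 0 0 -1 1"

```text
clock: 12.18
tcp_pos: [0.4903, 0.1977, 0.0372]
orientation: [-0.0, 0.993, 0.119, -0.003]
force: [-0.3, -1.7, 2.0]
gripper_width: 0.0006
```

drive_tool --pt "0 0 0 0 0 -1 1" --pt "0 0 0 0 0 -1 1"

```text
clock: 12.42
tcp_pos: [0.4904, 0.1977, 0.0369]
orientation: [-0.0, 0.993, 0.119, -0.003]
force: [-2.8, -1.1, 7.1]
gripper_width: 0.0002
```

The lid sank 4.5 mm under less than 1 N until its foot met the plate, so the loose foot is the −x,−y one of the left lid. Now I'll fetch the weight.

drive_tool --pt "0 0 0 0 0 5 1" --pt "0 0 0 0 0 20 1" --pt "0 0 0 0 -40 60 0.5" --pt "0 0 0 -4 -98 85 0.5" --pt "0 0 0 -6 -158 95 0.5"

```text
clock: 13.05
tcp_pos: [0.486, 0.0385, 0.135]
orientation: [0.001, 0.993, 0.12, -0.0]
force: [0.3, -0.5, -0.9]
gripper_width: 0.0271
```

drive_tool --pt "0 0 0 -3 -60 0 0.2" --pt "0 0 0 -6 -120 0 0.2" --pt "0 0 0 -9 -180 0 0" --pt "0 0 0 -12 -240 0 0" --pt "0 0 0 -15 -300 0 0"

```text
clock: 13.68
tcp_pos: [0.471, -0.2637, 0.1362]
orientation: [0.001, 0.993, 0.12, 0.001]
force: [0.9, 0.3, 0.2]
gripper_width: 0.0768
```

drive_tool --pt "0 0 0 0 -55 0 0" --pt "0 0 0 0 -95 0 0" --pt "0 0 0 0 -112 0 0" --pt "0 0 0 0 -112 0 0"

```text
clock: 14.18
tcp_pos: [0.471, -0.3759, 0.1364]
orientation: [0.001, 0.993, 0.119, 0.001]
force: [-0.0, 0.3, -0.5]
gripper_width: 0.0941
```

Run:
```python
from h import *
import cv2
s=manip.sense();print(s['tcp_pos'],s['force'],s['gripper_width'])
cv2.imwrite('pics/w3.png',manip.grab_frame('wrist'))
c=manip.calibration('wrist');print(c)
a=manip.grab_frame('scene');cv2.imwrite('pics/sc3.png',a)
```

```text
[ 0.47095595 -0.37586671  0.13638551] [-0.0096518   0.34065878 -0.46875182] 0.09407981228725583
{'mtx': array([[309.70691629,   0.        , 317.25025603],
       [  0.        , 309.70691629, 200.52159367],
       [  0.        ,   0.        ,   1.        ]]), 'cam_to_world': array([[ 2.37903674e-01, -9.45375941e-01, -2.22859084e-01,
         5.35054858e-01],
       [-9.71288259e-01, -2.31325230e-01, -5.55675759e-02,
        -3.58148858e-01],
       [ 9.79320714e-04,  2.29680142e-01, -9.73265675e-01,
         3.15651337e-01],
       [ 0.00000000e+00,  0.00000000e+00,  0.00000000e+00,
         1.00000000e+00]])}
```

View pics/w3.png

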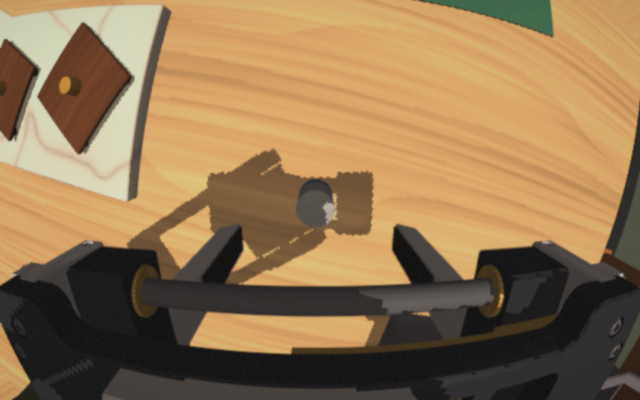

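View pics/sc3.png

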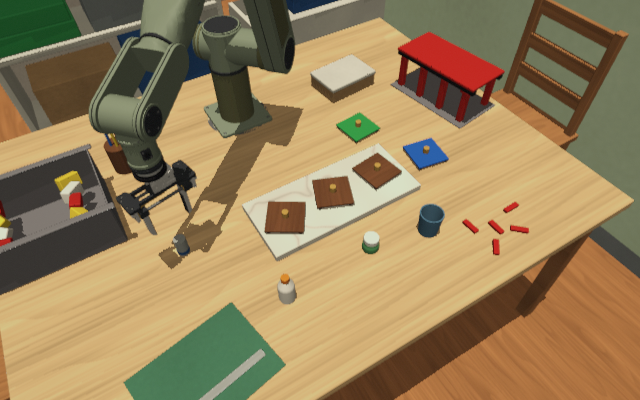

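Run:
```python
from h import *
import cv2
a=cv2.imread('pics/w3.png')
cv2.imwrite('pics/w3c.png',cv2.resize(a[160:250,270:370],None,fx=6,fy=6,interpolation=cv2.INTER_CUBIC))
c=manip.calibration('wrist');T=c['cam_to_world'];K=c['mtx']
for p in ((315,208),):
    d=np.array(p)-K[:2,2];r=np.linalg.norm(d);t=r/K[0,0]
    v=np.r_[d/r*np.sin(t),np.cos(t)];v=T[:3,:3]@v;o=T[:3,3];print(o+v*(.06-o[2])/v[2])
```

```text
[ 0.46976195 -0.37180676  0.06      ]
```

View pics/w3c.png

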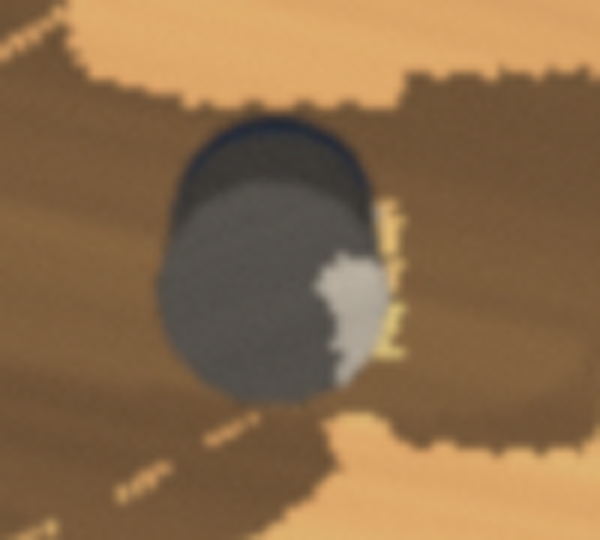

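In the crop the weight's top centre is at (273,292). That gives about (0.469, −0.372), which agrees with the other cameras. Descending.

drive_tool --pt "0 0 0 -2 2 -50 0" --pt "0 0 0 -2 2 -90 0" --pt "0 0 0 -2 2 -106 0" --pt "0 0 0 -2 2 -109 0" --pt "0 0 0 -2 2 -109 0"

```text
clock: 14.9
tcp_pos: [0.4702, -0.3727, 0.0287]
orientation: [0.001, 0.993, 0.12, 0.001]
force: [-0.5, -0.0, -0.3]
gripper_width: 0.094
```

drive_tool --pt "0 0 0 0 0 0 0.4" --pt "0 0 0 0 0 0 0.5" --pt "0 0 0 0 0 0 0.55" --pt "0 0 0 0 0 0 0.6" --pt "0 0 0 0 0 0 0.65"

```text
clock: 15.52
tcp_pos: [0.4701, -0.3726, 0.0286]
orientation: [0.001, 0.993, 0.12, 0.001]
force: [0.1, -0.5, -0.7]
gripper_width: 0.0472
```

drive_tool --pt "0 0 0 0 0 0 0.7" --pt "0 0 0 0 0 0 0.8" --pt "0 0 0 0 0 0 1" --pt "0 0 0 0 0 0 1"

```text
clock: 16.02
tcp_pos: [0.4704, -0.3732, 0.0288]
orientation: [0.002, 0.993, 0.12, 0.002]
force: [0.5, -1.8, -1.1]
gripper_width: 0.0337
```

Gripped at 34 mm. Lifting and checking.

drive_tool --pt "0 0 0 0 0 10 1" --pt "0 0 0 0 0 40 1" --pt "0 0 0 0 0 80 1" --pt "0 0 0 0 0 105 1" --pt "0 0 0 0 0 105 1"

```text
clock: 16.65
tcp_pos: [0.4713, -0.3737, 0.136]
orientation: [0.003, 0.993, 0.12, 0.003]
force: [0.8, -0.3, -5.1]
gripper_width: 0.0338
```

Run:
```python
from h import *
import cv2
s=manip.sense();print(s['tcp_pos'],s['force'],s['torque'],s['gripper_width'])
cv2.imwrite('pics/sc4.png',cv2.resize(manip.grab_frame('scene')[140:280,100:300],None,fx=4,fy=4))
```

```text
[ 0.47134237 -0.37371542  0.13600758] [ 0.84348668 -0.32937022 -5.12234665] [0.00245754 0.02803072 0.01448239] 0.033835954193425055
```

View pics/sc4.png

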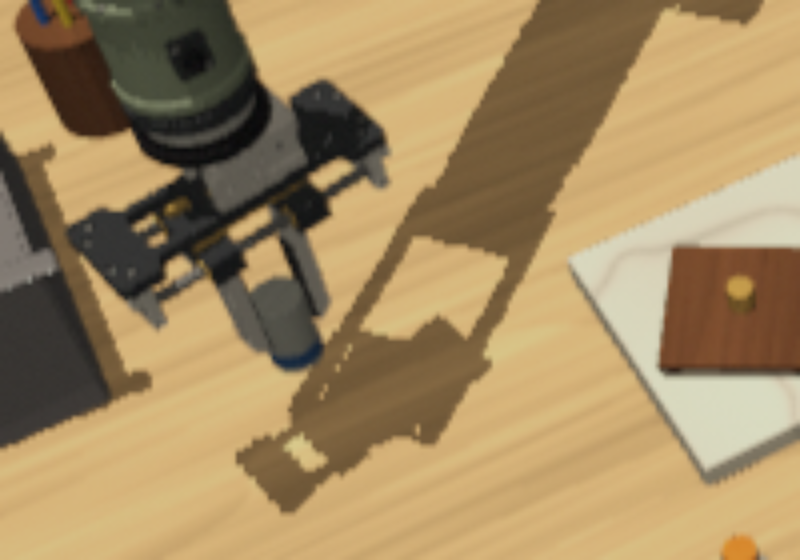

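The weight is held upright and reads about −4.5 N. Carrying it to the left lid.

drive_tool --pt "0 0 0 3 55 5 1" --pt "0 0 0 5 113 5 1" --pt "0 0 0 7 171 5 1" --pt "0 0 0 9 229 5 1" --pt "0 0 0 11 287 5 1"

```text
clock: 17.32
tcp_pos: [0.479, -0.083, 0.1365]
orientation: [0.0, 0.993, 0.12, -0.001]
force: [0.5, -0.3, -4.2]
gripper_width: 0.0335
```

drive_tool --pt "0 0 0 2 55 0 1" --pt "0 0 0 4 113 0 1" --pt "0 0 0 6 171 0 1" --pt "0 0 0 8 229 0 1" --pt "0 0 0 10 270 0 1"

```text
clock: 17.95
tcp_pos: [0.4863, 0.1891, 0.1339]
orientation: [0.0, 0.993, 0.121, -0.003]
force: [0.4, -0.5, -3.9]
gripper_width: 0.0333
```

Run:
```python
from h import *
s=manip.sense();print(s['tcp_pos'],s['orientation'],s['force'],s['gripper_width'])
```

```text
[0.48630498 0.18914218 0.13393273] [ 3.89046461e-04  9.92644043e-01  1.21028496e-01 -3.12337917e-03] [ 0.4324942  -0.47481494 -3.94810038] 0.03333133770249836
```

drive_tool --pt "0 0 0 7 16 -20 1" --pt "2 -1.5 0 7 16 -40 1" --pt "4.2 -3.2 0 7 16 -53 1" --pt "4.2 -3.2 0 7 16 -56 1" --pt "4.2 -3.2 0 7 16 -57 1"

```text
clock: 18.58
tcp_pos: [0.4926, 0.205, 0.076]
orientation: [-0.032, 0.992, 0.121, 0.028]
force: [0.6, 0.2, -3.6]
gripper_width: 0.0335
```

Run:
```python
from h import *
import cv2
from scipy.spatial.transform import Rotation as R
s=manip.sense();print(s['tcp_pos'],s['force'],s['gripper_width']);q=s['orientation'];print(R.from_quat([*q[1:],q[0]]).as_matrix()[:,2])
cv2.imwrite('pics/sc5.png',cv2.resize(manip.grab_frame('scene')[90:210,310:450],None,fx=5,fy=5,interpolation=cv2.INTER_CUBIC))
cv2.imwrite('pics/w5.png',manip.grab_frame('wrist'))
```

```text
[0.49256103 0.20497238 0.07603012] [ 0.58117723  0.15816714 -3.63536983] 0.03353733897393082
[ 0.04744618  0.07091508 -0.99635331]
```

View pics/sc5.png

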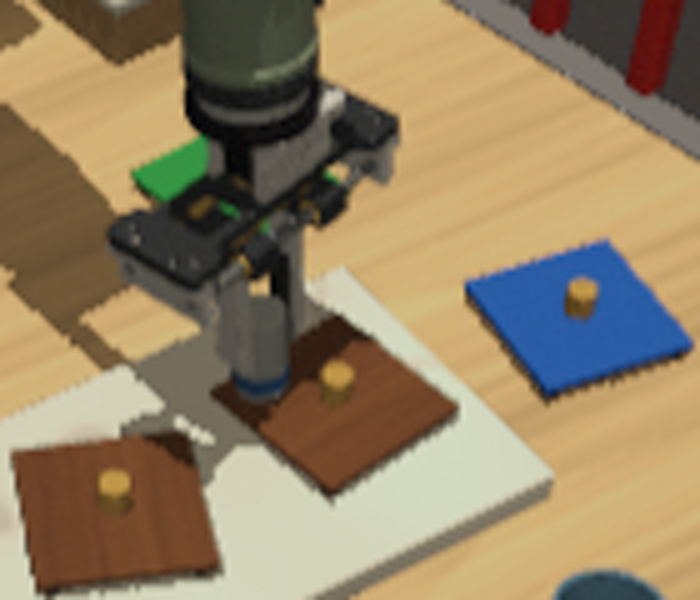

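View pics/w5.png

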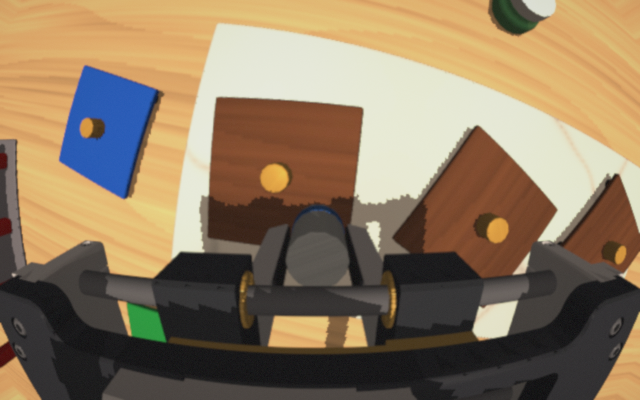

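The weight is over the loose corner, clear of the knob and tilted to match the lid. Lowering gently.

drive_tool --pt "0 0 0 0 0 -1 1" --pt "0 0 0 0 0 -3 1" --pt "0 0 0 0 0 -4 1" --pt "0 0 0 0 0 -4 1"

```text
clock: 19.18
tcp_pos: [0.4936, 0.2053, 0.0731]
orientation: [-0.032, 0.992, 0.121, 0.029]
force: [-0.1, 0.7, -4.5]
gripper_width: 0.0336
```

drive_tool --pt "0 0 0 0 0 -1 1" --pt "0 0 0 0 0 -2 1" --pt "0 0 0 0 0 -2 1"

```text
clock: 19.55
tcp_pos: [0.4935, 0.2053, 0.0709]
orientation: [-0.032, 0.992, 0.121, 0.029]
force: [0.4, -0.6, -3.7]
gripper_width: 0.034
```

drive_tool --pt "0 0 0 0 0 -1 1" --pt "0 0 0 0 0 -2 1" --pt "0 0 0 0 0 -2 1"

```text
clock: 19.92
tcp_pos: [0.4935, 0.2052, 0.0688]
orientation: [-0.032, 0.992, 0.121, 0.029]
force: [0.1, 0.1, -3.6]
gripper_width: 0.0335
```

drive_tool --pt "0 0 0 0 0 -1 1" --pt "0 0 0 0 0 -1 1"

```text
clock: 20.18
tcp_pos: [0.4934, 0.2052, 0.0678]
orientation: [-0.032, 0.992, 0.121, 0.029]
force: [-0.8, 0.0, -3.7]
gripper_width: 0.0335
```

drive_tool --pt "0 0 0 0 0 -1 1" --pt "0 0 0 0 0 -1 1"

```text
clock: 20.42
tcp_pos: [0.4933, 0.2052, 0.0666]
orientation: [-0.032, 0.992, 0.121, 0.029]
force: [0.4, 1.0, -4.6]
gripper_width: 0.0335
```

drive_tool --pt "0 0 0 0 0 -1 1" --pt "0 0 0 0 0 -1 1"

```text
clock: 20.68
tcp_pos: [0.4934, 0.2052, 0.0659]
orientation: [-0.032, 0.992, 0.121, 0.029]
force: [-2.0, -1.4, -0.8]
gripper_width: 0.0334
```

drive_tool --pt "0 0 0 0 0 -0.7 1" --pt "0 0 0 0 0 -0.7 1"

```text
clock: 20.92
tcp_pos: [0.4935, 0.2052, 0.0659]
orientation: [-0.032, 0.992, 0.121, 0.029]
force: [-2.9, -1.2, 4.0]
gripper_width: 0.0336
```

Run:
```python
from h import *
import cv2
s=manip.sense();print(s['tcp_pos'],s['force'],s['gripper_width'])
cv2.imwrite('pics/sc6.png',cv2.resize(manip.grab_frame('scene')[130:200,330:410],None,fx=8,fy=8,interpolation=cv2.INTER_CUBIC))
```

```text
[0.4935215  0.20521672 0.06586814] [-2.92359836 -1.20208283  4.00933984] 0.033616259483065444
```

View pics/sc6.png

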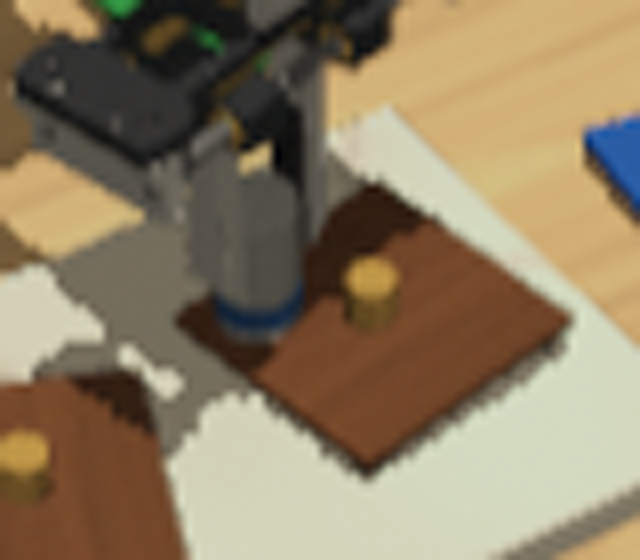

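The lid is tipped and the weight is seated flush at the predicted height. I'll relax the push and open slowly.

drive_tool --pt "0 0 0 0 0 0 1" --pt "0 0 0 0 0 0 0.64" --pt "0 0 0 0 0 0 0.62" --pt "0 0 0 0 0 0 0.6" --pt "0 0 0 0 0 0 0.55"

```text
clock: 21.6
tcp_pos: [0.494, 0.2053, 0.066]
orientation: [-0.033, 0.992, 0.121, 0.029]
force: [0.4, -0.3, -0.5]
gripper_width: 0.0418
```

drive_tool --pt "0 0 0 0 0 0 0.5" --pt "0 0 0 0 0 0 0.45" --pt "0 0 0 0 0 0 0.4" --pt "0 0 0 0 0 0 0.4"

```text
clock: 22.1
tcp_pos: [0.494, 0.2054, 0.066]
orientation: [-0.033, 0.992, 0.121, 0.029]
force: [-0.1, 0.5, 0.8]
gripper_width: 0.0564
```

Run:
```python
from h import *
import cv2
s=manip.sense();print(s['tcp_pos'],s['force'],s['gripper_width'])
cv2.imwrite('pics/sc7.png',cv2.resize(manip.grab_frame('scene')[130:200,330:410],None,fx=8,fy=8,interpolation=cv2.INTER_CUBIC))
cv2.imwrite('pics/w7.png',manip.grab_frame('wrist'))
```

```text
[0.4940208  0.20535406 0.06597484] [-0.06547231  0.47714367  0.81015529] 0.056370493646345665
```

View pics/sc7.png

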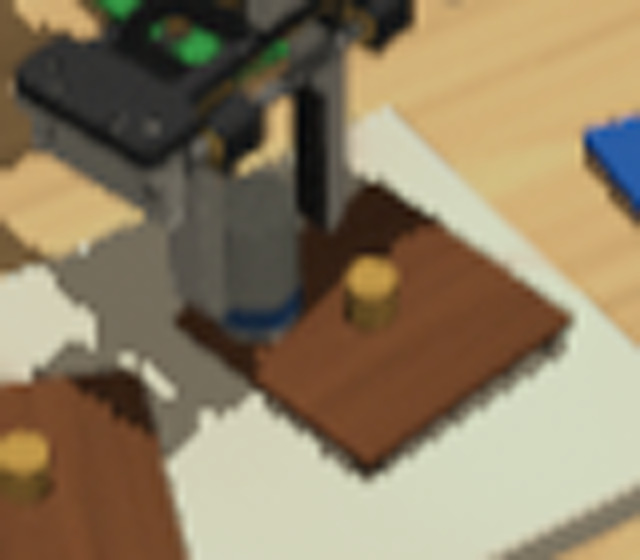

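View pics/w7.png

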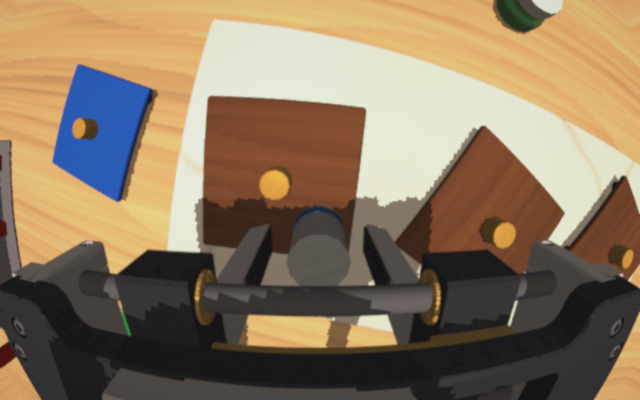

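The weight stands free between the open fingers and the lid stays tipped. Retreating along the tool axis.

drive_tool --pt "0 0 0 -0.5 -1 10 0.4" --pt "0 0 0 -1.5 -2 30 0.4" --pt "0 0 0 -3 -4 60 0.4" --pt "0 0 0 -5 -7 100 0.4" --pt "0 0 0 -7 -10 140 0.4"

```text
clock: 22.82
tcp_pos: [0.4868, 0.1952, 0.2078]
orientation: [-0.033, 0.992, 0.121, 0.03]
force: [1.3, 0.0, -0.4]
gripper_width: 0.0563
```

drive_tool --pt "0 0 0 -30 -50 10 0.4" --pt "0 0 0 -40 -100 20 0.4" --pt "0 0 0 -50 -150 20 0.4" --pt "0 0 0 -60 -200 20 0.4" --pt "0 0 0 -60 -200 20 0.4"

```text
clock: 23.45
tcp_pos: [0.4267, -0.0076, 0.2287]
orientation: [-0.032, 0.992, 0.118, 0.03]
force: [-0.8, 1.2, 0.4]
gripper_width: 0.0561
```

Run:
```python
from h import *
import cv2
s=manip.sense();print(s['clock'],s['tcp_pos'],s['force'],s['gripper_width'])
a=manip.grab_frame('scene');t=manip.grab_frame('top')
cv2.imwrite('pics/sc8.png',cv2.resize(a[130:200,330:410],None,fx=8,fy=8,interpolation=cv2.INTER_CUBIC))
cv2.imwrite('pics/sc8f.png',a);cv2.imwrite('pics/t8.png',t)
```

```text
23.45 [ 0.42668233 -0.00758857  0.22871061] [-0.77750328  1.17376985  0.43117238] 0.056104542562153706
```

View pics/sc8.png

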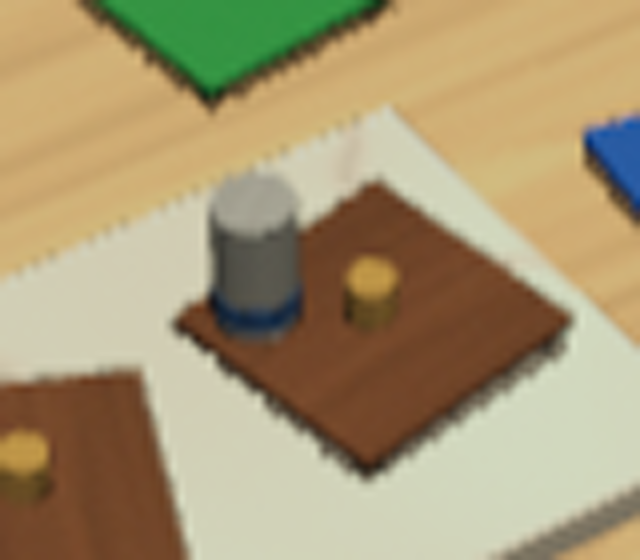

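View pics/sc8f.png

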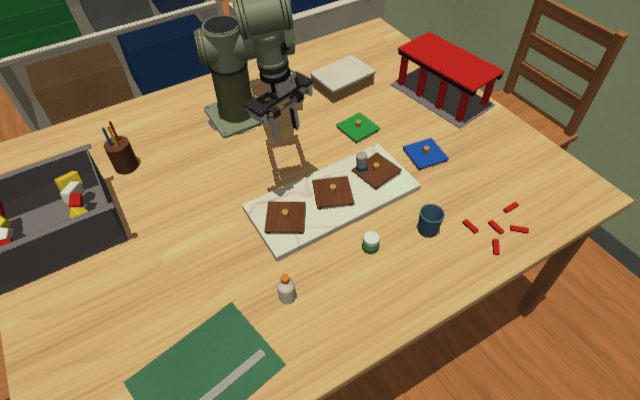

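View pics/t8.png

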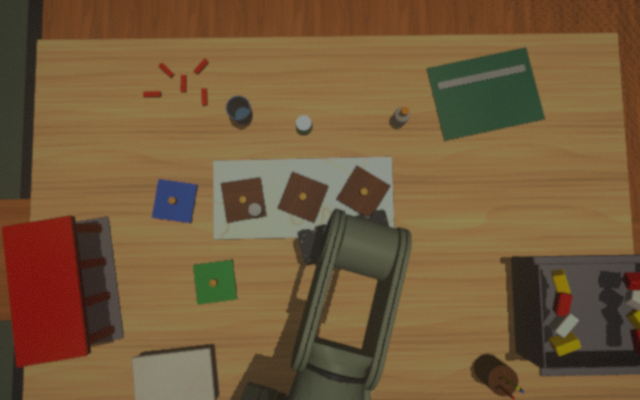

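The weight stands upright on the left lid. The loose corner is at pixel (351.9,170.3), against (352.3,168.5) at rest, which is the same drop seen while pressing. The lids and bystanders are in place, so I'm handing in.

Run:
```python
from station import manip
manip.job_done()
```

```text
the job is handed in; nothing more can be done
```

The warped lid was the left one (highest y), with its loose foot at the corner nearest −x, −y. The steel weight now stands upright on that corner, released, and holds the foot down. I handed the job in at about 23.5 s of the 72 s allowed.

- **Finding the bad lid:** I pressed all three lids on two opposite edges. The right and middle lids stood firm at 5–9 N without sinking. The left one sank 2 mm under about 1 N at an edge and 4.5 mm at the loose corner.
- **Placing the weight:** I set it down tilted to match the tipped lid. It touched at the height I had predicted, with the push peaking at about 8 N including its own weight, and I opened the fingers slowly.
- **Final pictures:** The loose corner sits about 1.8 pixels lower than at rest, the same drop seen while pressing it. The other lids, bystanders and look-alikes show no visible movement, and the robot touches nothing.
- **Less than perfect:** One arrival on the middle lid pressed briefly with about 10 N, harder than intended but under the 25 N limit. The cameras disagreed by up to 7 mm in x, which did not affect the result.

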